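# Clamp a plate in the welding fixture, screws crisscross in two passes

## Task

Push the aluminium plate fully home against the fixture's stop block while the screws are still loose. Then tighten the four T-bar screws clockwise in two passes, crisscross in each (both screws of one diagonal, then both of the other): first turn all four only about half way, bars at roughly 45 degrees, then all four to their hard stops. The plate must stay home; leave the strap, wrench and square that lie around the fixture where they are.

Things in the scene. Friction and masses are not known exactly. Their poses are not given: they have to be found in the camera images.
- fixture: Dark steel clamping fixture, immovable. Base 200 (x) x 245 (y) x 20 mm: local x -100..100, y -120..125. Origin: underside, midway between the four screws; local y along the plate's sliding direction, x across it, z up. Near = local -x (robot's side), left = local +y. Two flat steel straps (170 x 32 x 10 mm, top at z = 44 mm, at y = -65 and +65 mm) bridge the plate, a T-bar screw at each end.
- stop_face (a point): Middle of the face of the fixture's steel stop block (130 mm wide, top at z = 50 mm), which stands at the fixture's right (-y) end. In the fixture's frame the point is (0, -90, 26) mm; the face looks to +y.
- plate: Loose flat aluminium plate 80 (x) x 220 (y) x 12 mm, about 0.57 kg, flat on the fixture's base, under both straps (2 mm to spare), between two 8 mm high guide strips (2 mm play each side). Origin: centre of its underside. Starts 40 to 75 mm short of the stop. Home against the stop, its origin is at y = 20, z = 20 mm and its left end at y = 130 mm in the fixture's frame.
- plate_end (a point): Middle of the plate's left (+y) end face, the face to push, at z = 26 mm. It juts out of the fixture's left side, 80 mm wide and 12 mm high, and is pushed along the fixture's -y with under 8 N.
- screw_nl (a joint): Turn of the near left screw (diagonal to the far right one), rad. 0 = fully loose, bar along the fixture's x (across the plate); grows clockwise seen from above; hard stop at 1.571 (a quarter turn), bar along the fixture's y: tight. Starts between 0 and 0.3. Stays where it is left; turning takes about 0.12 N m, all the way alike.
- screw_nl_bar (a point): Centre of the near left screw's round steel T-bar, on its turning axis, at (-60, 65, 82) mm in the fixture's frame. The bar is level, 14 mm thick, 84 mm long; a 12 mm neck joins its middle to a collar whose top is 31 mm below the bar's centre. It turns on the spot and does not sink. This point turns with the bar, its x axis along the bar.
- screw_nr (a joint): Turn of the near right screw (diagonal to the far left one), rad. 0 = fully loose, bar along the fixture's x (across the plate); grows clockwise seen from above; hard stop at 1.571 (a quarter turn), bar along the fixture's y: tight. Starts between 0 and 0.3. Stays where it is left; turning takes about 0.12 N m, all the way alike.
- screw_nr_bar (a point): Centre of the near right screw's round steel T-bar, on its turning axis, at (-60, -65, 82) mm in the fixture's frame. The bar is level, 14 mm thick, 84 mm long; a 12 mm neck joins its middle to a collar whose top is 31 mm below the bar's centre. It turns on the spot and does not sink. This point turns with the bar, its x axis along the bar.
- screw_fl (a joint): Turn of the far left screw (diagonal to the near right one), rad. 0 = fully loose, bar along the fixture's x (across the plate); grows clockwise seen from above; hard stop at 1.571 (a quarter turn), bar along the fixture's y: tight. Starts between 0 and 0.3. Stays where it is left; turning takes about 0.12 N m, all the way alike.
- screw_fl_bar (a point): Centre of the far left screw's round steel T-bar, on its turning axis, at (60, 65, 82) mm in the fixture's frame. The bar is level, 14 mm thick, 84 mm long; a 12 mm neck joins its middle to a collar whose top is 31 mm below the bar's centre. It turns on the spot and does not sink. This point turns with the bar, its x axis along the bar.
- screw_fr (a joint): Turn of the far right screw (diagonal to the near left one), rad. 0 = fully loose, bar along the fixture's x (across the plate); grows clockwise seen from above; hard stop at 1.571 (a quarter turn), bar along the fixture's y: tight. Starts between 0 and 0.3. Stays where it is left; turning takes about 0.12 N m, all the way alike.
- screw_fr_bar (a point): Centre of the far right screw's round steel T-bar, on its turning axis, at (60, -65, 82) mm in the fixture's frame. The bar is level, 14 mm thick, 84 mm long; a 12 mm neck joins its middle to a collar whose top is 31 mm below the bar's centre. It turns on the spot and does not sink. This point turns with the bar, its x axis along the bar.
- strap: Loose spare strap, steel, 150 x 20 x 6 mm with a hole at each end, on the table just in front (-x) of the fixture: bystander. Origin: centre of its underside.
- wrench: Loose wrench, 190 mm long, on the table just behind (+x) the fixture: bystander.
- square: Loose L-shaped magnetic welding square, legs 90 mm, 22 mm high, on the table to the right (-y) of the fixture: bystander.
Mind the look-alikes: they are no part of the job. Of the things that look like the plate, the larger one is meant.

How it is judged:
By the outcome, as a careful person would: the job done as asked, in the order asked, and still so for the second after the job is handed in, with the robot touching nothing.
It also fails if it takes over 72 s, if anything falls off the work surface, if the arm or the gripper's body presses on something with over 40 N, if the wrist force passes 120 N, or if a joint passes its speed limit or range.

## Robot

A 7-joint arm with a two-finger parallel gripper is mounted at the origin on the work surface. World frame = base frame: x ahead of the robot, y to its left, z up, the work surface at z = 0. Lengths are in mm, angles in rad, forces in N, time in s.
With the tool pointing down it reaches from about 350 to 900 mm from the base axis. Payload 19.9 kg.
Tool frame: the origin (TCP) lies on the mounting face of the last link; the fingertips stand 199 mm ahead of it and the grasp point (between the pads) lies 180 mm ahead of it (ctrl.grasp_offset is the distance from the TCP to the grasp point, in mm); y points along the fingers, x is the direction in which the jaws open and shut, and the axes are right-handed (so a half turn about y gives the same grasp; the last joint's range is limited). The gripper opens to 94 mm and grips with 3 to 60 N. Pads are 16 mm wide; open, the fingers measure 119 mm over their backs; the gripper's body (75 mm by 177 mm) begins 78 mm behind the grasp point.
Start: joints at [1.157, 0.417, -0.01, 1.614, 0.005, 1.111, -0.053], TCP at [227.646, -582.062, 404.625] pointing down, gripper open.
Joint ranges: [-2.81, 2.81], [-0.39, 2.02], [-1.27, 1.25], [0.06, 2.57], [-1.19, 4.33], [0.19, 2], [-2.82, 2.82]. Speed limits (rad/s): [1.89, 1.89, 2.39, 2.39, 3.01, 3.01, 3.01].

## Interface

Orientations are given as a 3x3 rotation matrix whose columns are the frame's x, y, z axes.
In Python, from bench import ctrl, optics, finish_job, spotter gives the robot as it stands.
- The arm moves only by the tool play_rows, never from a script. Its argument "commands" is a list that holds one entry, the list of rows, each a list of 7 numbers: the opening, from 0 (shut) to 1 (fully open), then the shift along the tool's x, y, z in m, then the turn, a rotation vector about the tool's x, y, z in rad. A call has 1 to 20 rows; each row shifts and turns the commanded pose from where the row before left it, along the tool's axes as they then stand; what a row does not reach is not made up. A row lasts 1/10 s, in which the tool goes at most 50 mm and 8.59 degrees, less where a joint would pass 70% of its speed; a pose out of reach is approached as far as the arm can. A call is refused whole if a number of a shift passes 0.05 or a number of a turn 0.15, either way. A call with a gripper value outside its range is refused whole. The fingers move at their own pace and stop on an object; "force" is the grip in N (left out, the last holds). Time passes only in rows, so rows that do not move let the fingers close. It gives the time, the measured TCP pose, the force and the opening at its end, in the units of the state.
- ctrl.observe(): the state, without advancing time (a new reading comes with each control period).
- optics.get_image(name): name is "scene" or "side" or "wrist"; returns a dict with "color" (480x640x3 uint8, red, green, blue), "depth" (480x640 float32, mm along the optical axis (not along the pixel's ray), 0 where there is no reading), "fovy" (degrees; the focal length in pixels is half the picture's height over the tangent of half this angle, whatever the lens; pixels are square), "cx", "cy" (the principal point, pixels), "view" (4x4, takes a point from world to camera coordinates); the wrist camera has in their place "mount" (4x4, takes a point from camera to tool coordinates, whose origin is the TCP and whose axes are the tool frame's). Camera axes: x right, y down, z forward; pixel columns grow to the right and rows downward; lengths in mm; the calibration is good to about 2 mm. A picture is of the moment at which its call begins: read the wrist's pose just before it.
- finish_job(): hands the job in, once; it reports no verdict.
Trained networks look in the newest picture that a camera, given by its name, has taken for a name from the list of things; names that differ only in an ending like _2 or _b are one class to them, and where a whole thing is asked for, a point or a joint stands for the part that bears it (a point fixed in the world has none). Each returns a list of dicts, best first, with "confidence" (0 to 1); they miss things now and then, are a little off and sometimes report something else, mostly with a low value. They report only what shows in the picture. A call takes as long as a camera call. They do not tell look-alikes from the thing itself.
- spotter.boxes_of(camera, thing): "bbox" ([centre column, centre row, width, height] in pixels, round what is visible of it).
The state is a dict: "time": time; "joint_pos": joint angles; "qd": joint speeds; "tau": joint torques, N m; "tool_pos": TCP position; "orientation": TCP orientation; "force": force on the tool from outside, world axes, zero at the start; "ft_torque": the same for the moment, N m; "width": finger opening in mm.
Only numpy, scipy, OpenCV 4.12 (cv2) and the standard library are available. Lean on these libraries where they do the work, as an engineer would, in place of code of your own. Each camera call takes 0.05 s, during which the arm holds its last target. There are 200 camera calls.

## Working session

There is one attempt and no reset: what is moved stays moved. The work goes in short steps, Python scripts to look and compute and a tool call to move; the robot and the scene stay as the last step left them, time stands still between calls to the robot, and variables do not carry over. Pictures are saved under pics/ and viewed, about 8 in all and at most 12, crops included, and the job is handed in when it is done.

Besides the shell and the picture viewer there is one more tool, called after ">>>" as name([rows], argument=value, ...), one row to a line, values as JSON. play_rows: Moves the arm, as the interface text tells. Its arguments: {"type":"object","properties":{"commands":{"type":"array","items":{"type":"array","items":{"type":"array","items":{"type":"number"}}}},"force":{"type":"number"}},"required":["commands"]}

```bash
mkdir -p pics; ls; cat > h.py <<'E'
import numpy as np, cv2
from bench import ctrl, optics, finish_job, spotter
def cam(n):
    s=ctrl.observe(); im=optics.get_image(n)
    f=240/np.tan(np.radians(im["fovy"])/2)
    if n=="wrist":
        T=np.eye(4);T[:3,:3]=s["orientation"];T[:3,3]=s["tool_pos"]
        M=T@np.array(im["mount"])
    else: M=np.linalg.inv(np.array(im["view"]))
    return im,f,M
def world(im,f,M):
    d=im["depth"].astype(float); v,u=np.mgrid[:480,:640]
    P=np.stack([(u-im["cx"])/f*d,(v-im["cy"])/f*d,d,np.ones_like(d)],-1)
    return (P@M.T)[...,:3]
def save(n,c): cv2.imwrite("pics/"+n,cv2.cvtColor(c,cv2.COLOR_RGB2BGR))
E
python3 - <<'E'
from h import *
s=ctrl.observe(); print(s["time"],s["orientation"],s["width"],s["force"])
ims=[]
for n in("scene","side"):
    c=cam(n);ims.append(c[0]["color"]); W=world(*c); np.save(n+".npy",W)
    print(n,c[2].round(2).tolist(),c[1])
    for t in("fixture","plate","screw_nl_bar","strap","wrench","square"):
        for b in spotter.boxes_of(n,t)[:6]:
            x=b["bbox"];print(t,np.round(x),round(b["confidence"],2),W[int(np.clip(x[1],0,479)),int(np.clip(x[0],0,639))].round())
save("scene.png",ims[0]);save("side.png",ims[1])
E
```

```text
pics
0.0 [[ 3.64246812e-01 -5.13311176e-04  9.31302312e-01]
 [-9.31301696e-01  1.07450460e-03  3.64247163e-01]
 [-1.18766076e-03 -9.99999291e-01 -8.66626928e-05]] 93.99682958087314 [0.89119728 0.4216227  0.59484891]
scene [[-0.02, 0.61, -0.79, 1308.08], [1.0, 0.03, -0.0, -52.08], [0.02, -0.79, -0.61, 675.1], [0.0, 0.0, 0.0, 1.0]] 608.557768626118
fixture [286. 266. 161. 130.] 0.7 [551. -95.  33.]
fixture [263. 231.  76.  15.] 0.22 [ 424. -143.    7.]
plate [384. 207.  42.  52.] 0.81 [346.  81.  12.]
plate [332. 272. 138.  40.] 0.63 [622. -22.  84.]
screw_nl_bar [326. 222.  15.  31.] 0.62 [509. -33.  91.]
strap [262. 231.  79.  15.] 0.94 [ 424. -145.    7.]
strap [332. 270. 137.  42.] 0.23 [625. -24.  89.]
wrench [300. 344. 128.  26.] 0.8 [696. -67.   8.]
wrench [265. 232.  75.  13.] 0.62 [ 428. -141.    8.]
wrench [286. 270. 161. 120.] 0.19 [560. -96.  32.]
square [179. 274.  65.  46.] 0.98 [ 568. -267.   22.]
side [[1.0, 0.0, 0.0, 526.82], [-0.0, -0.58, 0.82, -863.26], [0.0, -0.82, -0.58, 653.44], [0.0, 0.0, 0.0, 1.0]] 586.61580750613
fixture [337. 295. 132. 119.] 0.83 [ 572. -125.   33.]
fixture [296. 245.  52.  25.] 0.67 [504. -38.  73.]
plate [334. 260.  53.  72.] 0.96 [571. -45.  45.]
plate [217. 238.  76.  28.] 0.83 [349.  78.   8.]
screw_nl_bar [294. 244.  49.  24.] 0.86 [502. -40.  77.]
strap [247. 322.  27.  64.] 0.77 [ 426. -159.    6.]
wrench [409. 292.  44.  71.] 0.77 [700. -84.   6.]
square [334. 371.  65.  56.] 0.62 [ 564. -275.   16.]
square [366. 244.  52.  22.] 0.28 [624. -37.  73.]
```

View images.

```bash
python3 - <<'E'
import cv2,numpy as np
a=cv2.imread("pics/scene.png")[170:390,110:470];b=cv2.imread("pics/side.png")[200:420,160:480]
a=cv2.resize(a,None,fx=2.2,fy=2.2)[:, :800]; save=cv2.imwrite("pics/a.png",a)
b=cv2.resize(b,None,fx=2.4,fy=2.4);cv2.imwrite("pics/b.png",b)
E
```

```text
(no output)
```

View pics/a.png

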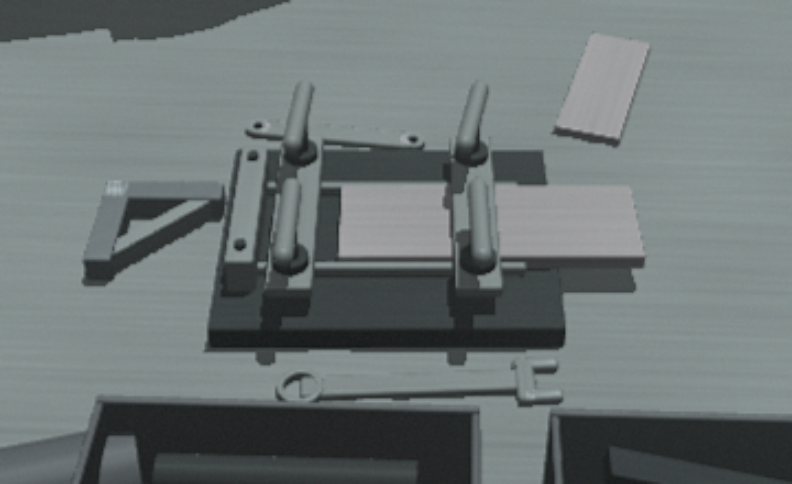

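View pics/b.png

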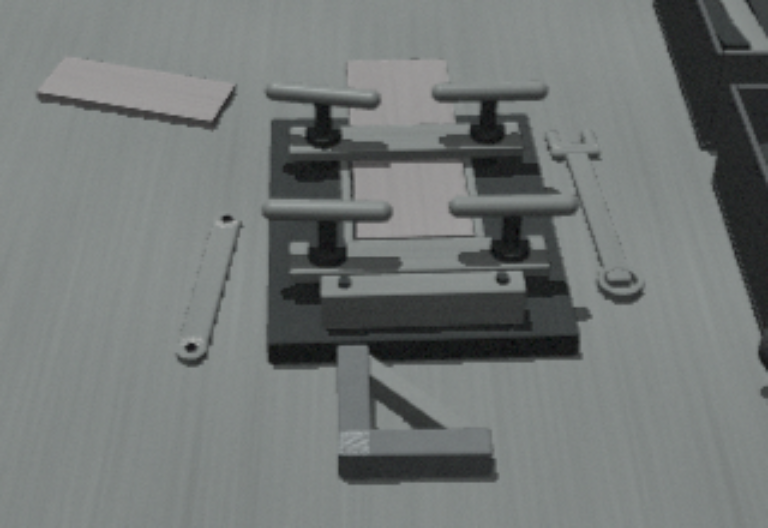

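```bash
cat > m.py <<'E'
from h import *
from scipy.optimize import least_squares
from scipy.ndimage import label
def fit(W,tag):
    x,y,z=W[...,0],W[...,1],W[...,2]
    R=(x>440)&(x<690)&(y>-240)&(y<90)
    B=R&(z>72)&(z<100)
    L,n=label(B)
    for i in range(1,n+1):
        p=W[L==i]
        if len(p)<40: continue
        c,(w,h),a=cv2.minAreaRect(p[:,:2].astype(np.float32))
        print(tag,"bar",len(p),np.round(c,1),round(w),round(h),round(a,1),"ztop",p[:,2].max().round(1))
    for nm,lo,hi in(("base",14,24),("plate/32",29,36),("strap",41,47)):
        p=W[R&(z>lo)&(z<hi)][:,:2].astype(np.float32); c,wh,a=cv2.minAreaRect(p); print(tag,nm,len(p),np.round(c,1),np.round(wh),round(a,1),p.min(0).round(),p.max(0).round())
E
python3 - <<'E'
from m import *
for n in("scene","side"): fit(np.load(n+".npy"),n)
W=np.load("side.npy"); z=W[...,2]
# plate long side direction / end
P=np.load("scene.npy"); m=(np.abs(P[...,2]-32)<3)&(P[...,1]>-10)&(P[...,1]<90)&(abs(P[...,0]-570)<60)
p=P[m]; print(cv2.minAreaRect(p[:,:2].astype(np.float32)), p.mean(0))
E
```

```text
scene bar 280 [ 507.2 -164.1] 14 83 88.8 ztop 92.6
scene bar 272 [501.9 -34.8] 14 83 81.0 ztop 92.2
scene bar 364 [ 625.6 -158.7] 82 14 1.5 ztop 92.0
scene bar 354 [621.2 -29. ] 79 14 2.5 ztop 91.9
scene base 6036 [561.1 -75.2] [204. 327.] 2.4 [ 456. -240.] [668.  90.]
scene plate/32 4147 [579.1 -56.8] [293. 138.] 89.5 [ 509. -204.] [648.  90.]
scene strap 1595 [ 562.6 -111.1] [172. 191.] 2.4 [ 473. -207.] [650. -13.]
side bar 389 [502.8 -36.8] 16 82 80.7 ztop 89.9
side bar 395 [622.4 -33.2] 83 14 0.3 ztop 90.5
side bar 492 [ 627.1 -161.5] 82 15 0.3 ztop 90.6
side bar 498 [ 507.8 -167. ] 15 83 87.5 ztop 90.1
side base 3920 [ 565.7 -102.4] [200. 273.] 2.3 [ 461. -240.] [670.  32.]
side plate/32 2635 [563.9 -60.3] [168. 301.] 2.1 [ 481. -212.] [652.  89.]
side strap 2288 [ 566.  -112.4] [169. 195.] 2.4 [ 478. -211.] [653. -13.]
((558.5279541015625, 39.78233337402344), (96.01731872558594, 99.56105041503906), 0.934954822063446) [559.28948564  39.19895433  32.71433397]
```

```bash
cat > plan.py <<'E'
from h import *
C=np.array([564.5,-98.0]); YAW=np.radians(2.4)
ex=np.array([np.cos(YAW),np.sin(YAW)]); ey=np.array([-ex[1],ex[0]])
def fx(x,y): return C+x*ex+y*ey
S={"nl":(-60,65),"nr":(-60,-65),"fl":(60,65),"fr":(60,-65)}
def tf(W): d=W[...,:2]-C; return np.stack([d@ex,d@ey,W[...,2]],-1)
class P:
    def __init__(s,pos=None,yaw=None):
        o=ctrl.observe(); R=o["orientation"]
        s.p=np.array(o["tool_pos"] if pos is None else pos,float); s.a=np.arctan2(R[1][0],R[0][0]) if yaw is None else yaw; s.rows=[]
    def go(s,xy,z,cw=None,g=1,n=5):
        """cw: jaw x-axis angle clockwise from fixture y (deg); 90 = along fixture x"""
        t=np.array([*xy,z]); ta=s.a if cw is None else YAW+np.pi/2-np.radians(cw)
        p0,a0=s.p.copy(),s.a
        for i in range(1,n+1):
            d=p0+(t-p0)*i/n-s.p; x=np.array([np.cos(s.a),np.sin(s.a),0]); zz=np.array([-x[1],x[0],0])
            m=np.round([d@x/1e3,-d[2]/1e3,d@zz/1e3],3); r=round(-(a0+(ta-a0)*i/n-s.a),2 if 0 else 3)
            s.p=s.p+1e3*(m[0]*x+m[2]*zz-[0,0,m[1]]); s.a-=r
            s.rows.append([g,*m.tolist(),0,r,0])
            assert abs(m).max()<=.05 and abs(r)<=.15,(m,r)
        return s
    def hold(s,g,n):
        s.rows+=[[g,0,0,0,0,0,0]]*n; return s
    def show(s): print(len(s.rows),str([[float(f"{v:g}") for v in r] for r in s.rows]).replace(".0,",",").replace(".0]","]").replace(" ",""),"end",s.p.round(1),round(np.degrees(s.a),1))
E
python3 - <<'E'
from plan import *
W=tf(np.load("scene.npy"))
m=(abs(W[...,2]-33)<4)&(abs(W[...,0])<45)&(W[...,1]>85)&(W[...,1]<260); q=W[m]
print("plate left part",np.percentile(q,[1,50,99],axis=0).round(1),q.max(0))
m=(abs(W[...,2]-33)<3)&(abs(W[...,0])<30)&(W[...,1]>-45)&(W[...,1]<45); q=W[m];print("right end",q[:,1].min())
p=P(); t=fx(0,240); p.go(t,330,90,.6,17); p.show()
E
```

```text
plate left part [[-42.7  86.   29.5]
 [  1.2 136.2  32.9]
 [ 38.5 186.9  35.8]] [ 44.81616569 188.33690211  36.83847707]
right end -31.866681434474703
17 [[0.6,-0.033,0.004,0.033,0,-0.073,0],[0.6,-0.03,0.005,0.036,0,-0.073,0],[0.6,-0.027,0.004,0.038,0,-0.073,0],[0.6,-0.025,0.005,0.04,0,-0.073,0],[0.6,-0.022,0.004,0.041,0,-0.073,0],[0.6,-0.018,0.004,0.043,0,-0.073,0],[0.6,-0.015,0.005,0.044,0,-0.073,0],[0.6,-0.013,0.004,0.045,0,-0.072,0],[0.6,-0.009,0.005,0.046,0,-0.073,0],[0.6,-0.005,0.004,0.046,0,-0.073,0],[0.6,-0.002,0.004,0.047,0,-0.073,0],[0.6,0.001,0.005,0.047,0,-0.073,0],[0.6,0.005,0.004,0.046,0,-0.073,0],[0.6,0.008,0.004,0.046,0,-0.073,0],[0.6,0.011,0.005,0.045,0,-0.073,0],[0.6,0.015,0.004,0.045,0,-0.073,0],[0.6,0.018,0.005,0.043,0,-0.073,0]] end [554.4 141.9 329.6] 2.4
```

>>> play_rows([
  [[0.6,-0.033,0.004,0.033,0,-0.073,0],[0.6,-0.03,0.005,0.036,0,-0.073,0],[0.6,-0.027,0.004,0.038,0,-0.073,0],[0.6,-0.025,0.005,0.04,0,-0.073,0],[0.6,-0.022,0.004,0.041,0,-0.073,0],[0.6,-0.018,0.004,0.043,0,-0.073,0],[0.6,-0.015,0.005,0.044,0,-0.073,0],[0.6,-0.013,0.004,0.045,0,-0.072,0],[0.6,-0.009,0.005,0.046,0,-0.073,0],[0.6,-0.005,0.004,0.046,0,-0.073,0],[0.6,-0.002,0.004,0.047,0,-0.073,0],[0.6,0.001,0.005,0.047,0,-0.073,0],[0.6,0.005,0.004,0.046,0,-0.073,0],[0.6,0.008,0.004,0.046,0,-0.073,0],[0.6,0.011,0.005,0.045,0,-0.073,0],[0.6,0.015,0.004,0.045,0,-0.073,0],[0.6,0.018,0.005,0.043,0,-0.073,0],[0.6,0,0,0,0,0,0]],
], force=40)

```text
time: 2.5
tool_pos: [555.0, 147.4, 329.1]
orientation: [[0.999, -0.0, -0.051], [0.051, 0.003, 0.999], [-0.0, -1.0, 0.003]]
force: [-1.1, -0.7, 0.1]
width: 56.7
```

```bash
python3 - <<'E'
from plan import *
p=P(); p.go(fx(0,232),221,90,.4,3).hold(.4,1).go(fx(0,205),221,90,.4,2).go(fx(0,150),221,90,.4,9).hold(.4,2); p.show()
E
```

```text
17 [[0.4,-0,0.036,-0.005,0,0.003,0],[0.4,-0.001,0.036,-0.004,0,0.003,0],[0.4,0,0.036,-0.005,0,0.003,0],[0.4,0,0,0,0,0,0],[0.4,0,0,-0.013,0,-0,0],[0.4,0,0,-0.014,0,-0,0],[0.4,0,0,-0.006,0,-0,0],[0.4,0,0,-0.006,0,-0,0],[0.4,0,0,-0.006,0,-0,0],[0.4,0,0,-0.006,0,-0,0],[0.4,0,0,-0.006,0,-0,0],[0.4,0,0,-0.006,0,-0,0],[0.4,0,0,-0.006,0,-0,0],[0.4,0,0,-0.007,0,-0,0],[0.4,0,0,-0.006,0,-0,0],[0.4,0,0,0,0,0,0],[0.4,0,0,0,0,0,0]] end [558.   51.5 221.1] 2.4
```

>>> play_rows([
  [[0.4,0,0.036,-0.005,0,0.003,0],[0.4,-0.001,0.036,-0.004,0,0.003,0],[0.4,0,0.036,-0.005,0,0.003,0],[0.4,0,0,0,0,0,0],[0.4,0,0,-0.013,0,0,0],[0.4,0,0,-0.014,0,0,0],[0.4,0,0,-0.006,0,0,0],[0.4,0,0,-0.006,0,0,0],[0.4,0,0,-0.006,0,0,0],[0.4,0,0,-0.006,0,0,0],[0.4,0,0,-0.006,0,0,0],[0.4,0,0,-0.006,0,0,0],[0.4,0,0,-0.006,0,0,0],[0.4,0,0,-0.007,0,0,0],[0.4,0,0,-0.006,0,0,0],[0.4,0,0,0,0,0,0],[0.4,0,0,0,0,0,0]],
])

```text
time: 4.2
tool_pos: [556.9, 45.6, 222.6]
orientation: [[0.999, 0.002, -0.032], [0.032, 0.0, 0.999], [0.002, -1.0, 0.0]]
force: [0.6, 1.2, 0.5]
width: 37.8
```

>>> play_rows([
  [[0.4,0,0,-0.002,0,0,0],[0.4,0,0,-0.002,0,0,0],[0.4,0,0,-0.001,0,0,0],[0.4,0,0,0,0,0,0]],
])

```text
time: 4.6
tool_pos: [557.0, 42.0, 222.5]
orientation: [[0.999, 0.001, -0.034], [0.034, 0.002, 0.999], [0.002, -1.0, 0.002]]
force: [0.2, 9.2, 6.7]
width: 37.3
```

```bash
python3 - <<'E'
from plan import *
c=cam("scene");save("s2.png",c[0]["color"]);W=tf(world(*c))
m=(abs(W[...,2]-33)<4)&(abs(W[...,0])<40)&(W[...,1]>85)&(W[...,1]<160); q=W[m]; print(np.percentile(q[:,1],[90,97,99]),q.max(0))
m=(abs(W[...,2]-33)<3)&(abs(W[...,0])<30)&(W[...,1]>-110)&(W[...,1]<45); q=W[m];print("right end",np.percentile(q[:,1],[0,1,3]))
o=ctrl.observe();print(o["force"],o["tool_pos"])
a=c[0]["color"][190:330,200:400];save("s2c.png",cv2.resize(a,None,fx=4,fy=4))
E
```

```text
[128.70271306 135.28701106 142.58974899] [ 38.44321599 149.99753544  36.84895132]
right end [-88.66154252 -87.65138236 -85.69724478]
[0.54765869 8.59733509 6.51566617] [557.02081178  42.01327124 222.50100345]
```

View pics/s2c.png

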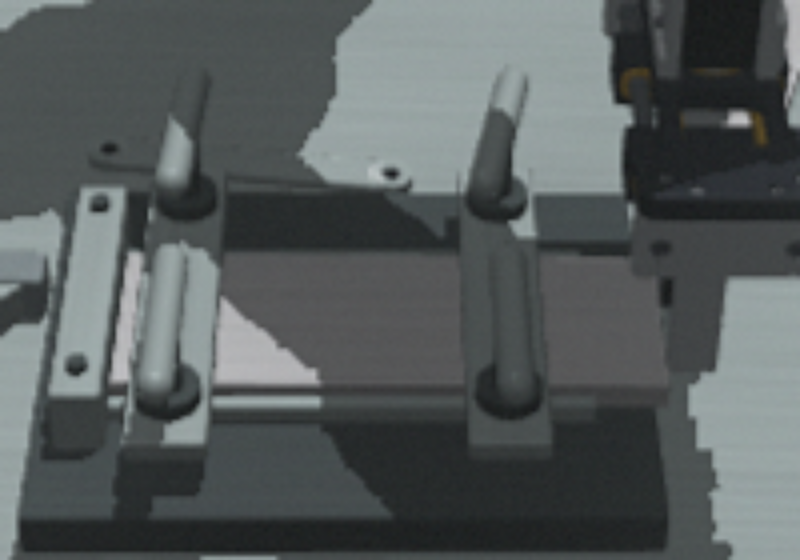

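>>> play_rows([
  [[0.4,0,0,-0.001,0,0,0],[0.4,0,0,-0.001,0,0,0],[0.4,0,0,0,0,0,0]],
])

```text
time: 4.95
tool_pos: [556.9, 41.4, 222.5]
orientation: [[0.999, 0.002, -0.035], [0.035, 0.004, 0.999], [0.002, -1.0, 0.004]]
force: [-1.3, 17.3, 6.3]
width: 38.0
```

>>> play_rows([
  [[0.4,0,0,-0.001,0,0,0],[0.4,0,0,-0.001,0,0,0],[0.4,0,0,0,0,0,0],[0.4,0,0,0,0,0,0]],
])

```text
time: 5.35
tool_pos: [556.9, 40.9, 222.5]
orientation: [[0.999, 0.002, -0.037], [0.037, 0.006, 0.999], [0.002, -1.0, 0.006]]
force: [-1.5, 26.5, 5.0]
width: 37.3
```

```bash
python3 - <<'E'
from plan import *
o=ctrl.observe();q=np.array(o["tool_pos"])-[0,6,0]
p=P(q); p.go(fx(-8,165),223,90,.4,1).go(fx(-15,170),318,80,.5,3).go(fx(-60,65),318,11,.5,9).hold(.5,3); p.show()
E
```

```text
16 [[0.4,-0.006,-0,0.032,0,-0.005,0],[0.5,-0.002,-0.032,0.002,0,-0.058,0],[0.5,-0.003,-0.032,0.001,0,-0.059,0],[0.5,-0.002,-0.031,0.002,0,-0.058,0],[0.5,-0.007,-0,-0.011,0,-0.134,0],[0.5,-0.008,-0,-0.009,0,-0.134,0],[0.5,-0.01,-0,-0.009,0,-0.133,0],[0.5,-0.01,-0,-0.007,0,-0.134,0],[0.5,-0.011,-0,-0.005,0,-0.134,0],[0.5,-0.012,-0,-0.004,0,-0.134,0],[0.5,-0.013,-0,-0.002,0,-0.134,0],[0.5,-0.013,-0,-0.001,0,-0.133,0],[0.5,-0.012,-0,0.001,0,-0.134,0],[0.5,0,0,0,0,0,0],[0.5,0,0,0,0,0,0],[0.5,0,0,0,0,0,0]] end [501.7 -35.3 317.5] 81.4
```

>>> play_rows([
  [[0.4,0,0,0.032,0,-0.005,0],[0.5,-0.008,-0.032,0.002,0,-0.058,0],[0.5,-0.003,-0.032,0.001,0,-0.059,0],[0.5,-0.002,-0.031,0.002,0,-0.058,0],[0.5,-0.007,0,-0.011,0,-0.134,0],[0.5,-0.008,0,-0.009,0,-0.134,0],[0.5,-0.01,0,-0.009,0,-0.133,0],[0.5,-0.01,0,-0.007,0,-0.134,0],[0.5,-0.011,0,-0.005,0,-0.134,0],[0.5,-0.012,0,-0.004,0,-0.134,0],[0.5,-0.013,0,-0.002,0,-0.134,0],[0.5,-0.013,0,-0.001,0,-0.133,0],[0.5,-0.012,0,0.001,0,-0.134,0],[0.5,0,0,0,0,0,0],[0.5,0,0,0,0,0,0],[0.5,0,0,0,0,0,0]],
])

```text
time: 6.95
tool_pos: [501.7, -32.5, 316.8]
orientation: [[0.156, 0.0, -0.988], [0.988, -0.0, 0.156], [0.0, -1.0, -0.0]]
force: [-0.2, 0.2, -0.2]
width: 46.9
```

```bash
python3 - <<'E'
from m import *
o=ctrl.observe();print(o["tool_pos"],o["joint_pos"],np.degrees(np.arctan2(o["orientation"][1][0],o["orientation"][0][0])),o["force"])
c=cam("wrist");save("w1.png",c[0]["color"]);fit(world(*c),"wrist")
print(spotter.boxes_of("wrist","screw_nl_bar"))
c=cam("side");fit(world(*c),"side")
E
```

```text
[501.66351195 -32.54817439 316.81090361] [ 0.75074446  0.46042668 -0.91537285  1.97277138  0.45595777  0.9274709
  1.01722792] 81.02241012806844 [-0.20626178  0.20350263 -0.15336044]
wrist bar 2369 [499.6 -35.2] 14 83 80.7 ztop 91.2
wrist bar 1981 [ 493.7 -164.1] 14 60 88.6 ztop 90.6
wrist bar 780 [621.  -29.9] 45 14 2.6 ztop 90.8
wrist base 14413 [ 563.2 -103.1] [200. 271.] 2.4 [ 458. -240.] [664.  31.]
wrist plate/32 7617 [537.8 -86.9] [244. 128.] 87.2 [ 476. -208.] [606.  33.]
wrist strap 5413 [ 563.5 -111. ] [170. 189.] 2.5 [ 475. -208.] [645. -13.]
[{'bbox': [132.1, 286.8, 53.5, 84.6], 'confidence': 0.73}, {'bbox': [312.2, 265.6, 23.1, 122.7], 'confidence': 0.69}]
side bar 386 [502.4 -36.8] 15 83 79.3 ztop 89.8
side bar 396 [622.4 -32.4] 83 16 3.9 ztop 90.4
side bar 494 [ 627.2 -161.9] 15 82 89.7 ztop 90.3
side bar 495 [ 507.9 -166.9] 15 83 88.2 ztop 90.8
side base 3927 [ 565.8 -105.2] [200. 267.] 2.2 [ 461. -240.] [669.  30.]
side plate/32 2097 [564.8 -87.7] [168. 244.] 2.3 [ 479. -211.] [652.  35.]
side strap 2282 [ 566.1 -112.7] [169. 194.] 2.4 [ 478. -212.] [653. -14.]
```

View pics/w1.png

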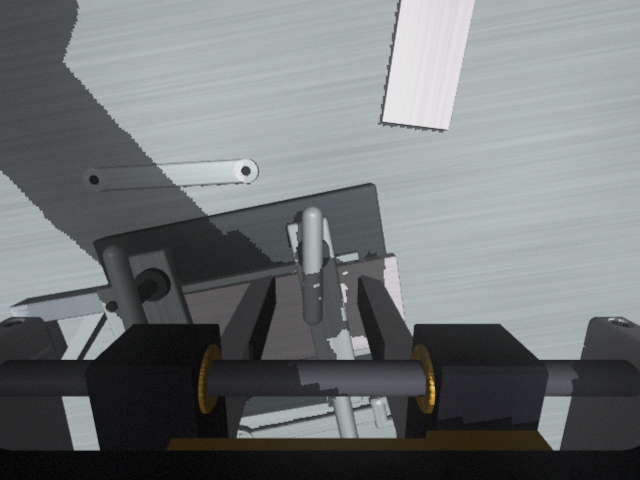

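```bash
cat >> plan.py <<'E'
B={"nl":(501.5,-35.6),"nr":(507.0,-165.5),"fl":(621.8,-31.0),"fr":(626.5,-160.5)}
def turn(k,cw0,cw1,nr=5):
    p=P(); p.go(B[k],262,cw0,.4,3).hold(.1,5).go(B[k],262,cw1,.1,nr).hold(.1,2).hold(.4,2).go(B[k],318,None,.4,2); p.show()
E
python3 - <<'E'
from plan import *
turn("nl",11.5,45)
E
```

```text
19 [[0.4,-0.001,0.018,-0,0,0.001,0],[0.4,-0.001,0.018,-0,0,0.002,0],[0.4,-0.001,0.019,-0,0,0.001,0],[0.1,0,0,0,0,0,0],[0.1,0,0,0,0,0,0],[0.1,0,0,0,0,0,0],[0.1,0,0,0,0,0,0],[0.1,0,0,0,0,0,0],[0.1,-0,-0,-0,0,0.117,0],[0.1,-0,-0,-0,0,0.117,0],[0.1,-0,-0,-0,0,0.117,0],[0.1,0,-0,-0,0,0.117,0],[0.1,0,-0,-0,0,0.117,0],[0.1,0,0,0,0,0,0],[0.1,0,0,0,0,0,0],[0.4,0,0,0,0,0,0],[0.4,0,0,0,0,0,0],[0.4,0,-0.028,-0,0,-0,0],[0.4,0,-0.028,-0,0,-0,0]] end [501.2 -35.4 317.7] 47.4
```

>>> play_rows([
  [[0.4,-0.001,0.018,0,0,0.001,0],[0.4,-0.001,0.018,0,0,0.002,0],[0.4,-0.001,0.019,0,0,0.001,0],[0.1,0,0,0,0,0,0],[0.1,0,0,0,0,0,0],[0.1,0,0,0,0,0,0],[0.1,0,0,0,0,0,0],[0.1,0,0,0,0,0,0],[0.1,0,0,0,0,0.117,0],[0.1,0,0,0,0,0.117,0],[0.1,0,0,0,0,0.117,0],[0.1,0,0,0,0,0.117,0],[0.1,0,0,0,0,0.117,0],[0.1,0,0,0,0,0,0],[0.1,0,0,0,0,0,0]],
], force=40)

```text
time: 8.6
tool_pos: [501.1, -36.2, 262.5]
orientation: [[0.677, 0.0, -0.736], [0.736, -0.001, 0.677], [-0.001, -1.0, -0.001]]
force: [-4.6, -0.2, 9.6]
width: 12.8
```

```bash
python3 - <<'E'
from m import *
o=ctrl.observe();print(o["joint_pos"],np.degrees(np.arctan2(o["orientation"][1][0],o["orientation"][0][0])),o["force"],o["ft_torque"],o["width"])
c=cam("side");fit(world(*c),"side")
c=cam("wrist");fit(world(*c),"w")
E
```

```text
[ 0.59278215  0.49284344 -0.70970371  2.01233852  0.44885098  0.79419356
  0.44690922] 47.407126818783176 [-4.58812684 -0.20933847  9.57475333] [-0.38776827  0.7909293  -0.05762055] 12.82983629830025
side bar 472 [501.  -39.1] 37 79 64.7 ztop 100.0
side bar 397 [622.5 -32. ] 84 15 2.5 ztop 90.3
side bar 492 [ 627.2 -161.3] 82 16 2.1 ztop 90.3
side bar 497 [ 507.8 -167.1] 15 83 88.4 ztop 89.9
side base 3919 [ 566.  -105.4] [200. 266.] 2.2 [ 461. -240.] [670.  30.]
side plate/32 2057 [564.9 -88.1] [166. 246.] 1.5 [ 481. -212.] [647.  35.]
side strap 2279 [ 566.2 -112.9] [169. 194.] 2.3 [ 478. -211.] [653. -14.]
w bar 4743 [496.8 -33.4] 36 74 31.2 ztop 100.0
w bar 1881 [ 487.5 -162.8] 13 47 88.5 ztop 90.7
w bar 670 [623.9 -27.9] 36 10 2.1 ztop 90.7
w base 15262 [562.6 -92.1] [200. 250.] 2.5 [ 458. -220.] [658.  31.]
w plate/32 9793 [559. -87.] [244. 105.] 87.5 [ 502. -207.] [610.  34.]
w strap 2363 [ 563.  -104.8] [170. 177.] 2.5 [ 475. -196.] [645. -14.]
```

```bash
cat >> plan.py <<'E'
def move(k,cw,n=8):
    p=P(); p.hold(.4,2).go(p.p[:2],312,None,.4,2).go(B[k],312,cw,.4,n).hold(.4,3); p.show()
def grab(k,cw0,cw1,nr=5):
    p=P(); p.go(B[k],262,cw0,.4,3).hold(.1,5).go(B[k],262,cw1,.1,nr).hold(.1,2); p.show()
E
python3 - <<'E'
from plan import *
move("fr",1)
E
```

```text
15 [[0.4,0,0,0,0,0,0],[0.4,0,0,0,0,0,0],[0.4,0,-0.025,0,0,-0,0],[0.4,0,-0.025,0,0,-0,0],[0.4,-0.001,0,-0.022,0,-0.096,0],[0.4,-0.003,0,-0.022,0,-0.096,0],[0.4,-0.005,0,-0.021,0,-0.096,0],[0.4,-0.007,0,-0.021,0,-0.096,0],[0.4,-0.009,0,-0.021,0,-0.096,0],[0.4,-0.011,0,-0.019,0,-0.096,0],[0.4,-0.012,0,-0.018,0,-0.096,0],[0.4,-0.015,0,-0.016,0,-0.096,0],[0.4,0,0,0,0,0,0],[0.4,0,0,0,0,0,0],[0.4,0,0,0,0,0,0]] end [ 626.  -160.7  312.5] 91.4
```

>>> play_rows([
  [[0.4,0,0,0,0,0,0],[0.4,0,0,0,0,0,0],[0.4,0,-0.025,0,0,0,0],[0.4,0,-0.025,0,0,0,0],[0.4,-0.001,0,-0.022,0,-0.096,0],[0.4,-0.003,0,-0.022,0,-0.096,0],[0.4,-0.005,0,-0.021,0,-0.096,0],[0.4,-0.007,0,-0.021,0,-0.096,0],[0.4,-0.009,0,-0.021,0,-0.096,0],[0.4,-0.011,0,-0.019,0,-0.096,0],[0.4,-0.012,0,-0.018,0,-0.096,0],[0.4,-0.015,0,-0.016,0,-0.096,0],[0.4,0,0,0,0,0,0],[0.4,0,0,0,0,0,0],[0.4,0,0,0,0,0,0]],
])

```text
time: 10.2
tool_pos: [625.7, -159.6, 311.7]
orientation: [[-0.025, -0.0, -1.0], [1.0, 0.0, -0.025], [0.0, -1.0, 0.0]]
force: [0.1, -0.9, -0.3]
width: 37.6
```

```bash
cat > look.py <<'E'
import sys
from m import *
o=ctrl.observe();print(o["time"],o["tool_pos"],o["joint_pos"].round(2) if hasattr(o["joint_pos"],"round") else o["joint_pos"],np.degrees(np.arctan2(o["orientation"][1][0],o["orientation"][0][0])),o["width"])
for n in sys.argv[1:]:
    c=cam(n);fit(world(*c),n)
E
python3 look.py wrist side; python3 -c "
from plan import *
grab('fr',1,45,6)"
```

```text
10.2 [ 625.69248114 -159.57110876  311.73865577] [ 0.78  0.7  -0.84  1.62  0.57  1.09  1.37] 91.41747203926714 37.58341701965488
wrist bar 3596 [ 508.9 -165.1] 14 77 88.4 ztop 91.3
wrist bar 4128 [500.9 -36.3] 14 82 47.2 ztop 91.5
wrist bar 2996 [619.7 -30.9] 83 15 2.6 ztop 91.0
wrist bar 2479 [ 625.3 -159.8] 83 14 1.0 ztop 91.3
wrist base 26664 [ 563.3 -105.6] [200. 267.] 2.5 [ 458. -240.] [666.  31.]
wrist plate/32 21486 [567.6 -76.8] [158. 221.] 2.4 [ 488. -190.] [645.  34.]
wrist strap 13584 [ 563.6 -112. ] [170. 191.] 2.5 [ 475. -208.] [651. -15.]
side bar 333 [501.9 -36.9] 14 84 47.4 ztop 89.4
side bar 176 [599.3 -32.3] 16 36 83.3 ztop 89.3
side bar 494 [ 627.2 -160.8] 82 17 0.7 ztop 90.1
side bar 497 [ 507.8 -167.6] 13 83 89.0 ztop 89.9
side base 3604 [ 565.6 -104.3] [200. 269.] 2.2 [ 461. -240.] [669.  32.]
side plate/32 2076 [563.3 -87.8] [168. 244.] 3.1 [ 479. -212.] [652.  35.]
side strap 2229 [ 565.9 -112.6] [169. 194.] 2.7 [ 478. -212.] [653. -14.]
16 [[0.4,-0,0.017,-0,0,0,0],[0.4,-0.001,0.016,-0,0,0.001,0],[0.4,0,0.017,-0.001,0,-0,0],[0.1,0,0,0,0,0,0],[0.1,0,0,0,0,0,0],[0.1,0,0,0,0,0,0],[0.1,0,0,0,0,0,0],[0.1,0,0,0,0,0,0],[0.1,0,-0,0,0,0.128,0],[0.1,0,-0,0,0,0.128,0],[0.1,0,-0,0,0,0.128,0],[0.1,0,-0,0,0,0.128,0],[0.1,0,-0,0,0,0.128,0],[0.1,-0,-0,0,0,0.128,0],[0.1,0,0,0,0,0,0],[0.1,0,0,0,0,0,0]] end [ 626.8 -160.7  261.9] 47.4
```

>>> play_rows([
  [[0.4,0,0.017,0,0,0,0],[0.4,-0.001,0.016,0,0,0.001,0],[0.4,0,0.017,0,0,0,0],[0.1,0,0,0,0,0,0],[0.1,0,0,0,0,0,0],[0.1,0,0,0,0,0,0],[0.1,0,0,0,0,0,0],[0.1,0,0,0,0,0,0],[0.1,0,0,0,0,0.128,0],[0.1,0,0,0,0,0.128,0],[0.1,0,0,0,0,0.128,0],[0.1,0,0,0,0,0.128,0],[0.1,0,0,0,0,0.128,0],[0.1,0,0,0,0,0.128,0],[0.1,0,0,0,0,0,0],[0.1,0,0,0,0,0,0]],
])

```text
time: 11.9
tool_pos: [626.1, -160.7, 262.1]
orientation: [[0.674, -0.0, -0.739], [0.739, 0.0, 0.674], [0.0, -1.0, 0.0]]
force: [-3.9, 5.2, 3.6]
width: 12.8
```

```bash
python3 look.py; sed -i 's/^B={.*/B={"nl":(501.3,-36.0),"nr":(507.5,-165.5),"fl":(620.8,-31.0),"fr":(625.8,-160.2)}/' plan.py; python3 -c "
from plan import *
move('nr',3.5)"
```

```text
11.9 [ 626.07297407 -160.71163417  262.08512123] [ 0.65  0.7  -0.64  1.65  0.49  0.96  0.67] 47.640573196289346 12.84728225231096
15 [[0.4,0,0,0,0,0,0],[0.4,0,0,0,0,0,0],[0.4,0,-0.025,0,0,-0,0],[0.4,0,-0.025,0,0,-0,0],[0.4,-0.01,0,0.011,0,-0.09,0],[0.4,-0.01,0,0.011,0,-0.09,0],[0.4,-0.008,0,0.012,0,-0.09,0],[0.4,-0.007,0,0.013,0,-0.09,0],[0.4,-0.007,0,0.014,0,-0.09,0],[0.4,-0.004,0,0.014,0,-0.09,0],[0.4,-0.004,0,0.014,0,-0.09,0],[0.4,-0.002,0,0.015,0,-0.09,0],[0.4,0,0,0,0,0,0],[0.4,0,0,0,0,0,0],[0.4,0,0,0,0,0,0]] end [ 507.4 -165.4  312.1] 88.9
```

>>> play_rows([
  [[0.4,0,0,0,0,0,0],[0.4,0,0,0,0,0,0],[0.4,0,-0.025,0,0,0,0],[0.4,0,-0.025,0,0,0,0],[0.4,-0.01,0,0.011,0,-0.09,0],[0.4,-0.01,0,0.011,0,-0.09,0],[0.4,-0.008,0,0.012,0,-0.09,0],[0.4,-0.007,0,0.013,0,-0.09,0],[0.4,-0.007,0,0.014,0,-0.09,0],[0.4,-0.004,0,0.014,0,-0.09,0],[0.4,-0.004,0,0.014,0,-0.09,0],[0.4,-0.002,0,0.015,0,-0.09,0],[0.4,0,0,0,0,0,0],[0.4,0,0,0,0,0,0],[0.4,0,0,0,0,0,0]],
])

```text
time: 13.4
tool_pos: [508.1, -165.6, 311.8]
orientation: [[0.025, 0.001, -1.0], [1.0, 0.0, 0.025], [0.0, -1.0, -0.001]]
force: [0.7, -0.6, 0.1]
width: 37.8
```

```bash
python3 look.py side; python3 -c "
from plan import *
grab('nr',3.5,45,6)"
```

```text
13.4 [ 508.05592085 -165.59261564  311.82064666] [ 0.96  0.52 -0.89  1.9   0.49  0.95  1.38] 88.55107148310815 37.793633382705906
side bar 394 [622.4 -31.4] 83 16 2.0 ztop 90.3
side bar 447 [ 627.1 -161.4] 14 84 47.7 ztop 90.2
side bar 501 [ 507.9 -166.2] 15 83 87.3 ztop 90.8
side base 3683 [ 565.6 -105.7] [200. 266.] 2.4 [ 461. -240.] [670.  30.]
side plate/32 2011 [564.2 -87.7] [168. 244.] 2.5 [ 479. -211.] [652.  35.]
side strap 2230 [ 566.2 -112.4] [169. 194.] 2.4 [ 478. -211.] [653. -14.]
16 [[0.4,-0,0.017,0,0,-0.002,0],[0.4,-0,0.016,0,0,-0.002,0],[0.4,-0,0.017,0.001,0,-0.002,0],[0.1,0,0,0,0,0,0],[0.1,0,0,0,0,0,0],[0.1,0,0,0,0,0,0],[0.1,0,0,0,0,0,0],[0.1,0,0,0,0,0,0],[0.1,-0,-0,-0,0,0.121,0],[0.1,0,-0,-0,0,0.121,0],[0.1,0,-0,-0,0,0.12,0],[0.1,0,-0,-0,0,0.121,0],[0.1,0,-0,-0,0,0.121,0],[0.1,0,-0,-0,0,0.121,0],[0.1,0,0,0,0,0,0],[0.1,0,0,0,0,0,0]] end [ 507.  -165.5  261.8] 47.4
```

>>> play_rows([
  [[0.4,0,0.017,0,0,-0.002,0],[0.4,0,0.016,0,0,-0.002,0],[0.4,0,0.017,0.001,0,-0.002,0],[0.1,0,0,0,0,0,0],[0.1,0,0,0,0,0,0],[0.1,0,0,0,0,0,0],[0.1,0,0,0,0,0,0],[0.1,0,0,0,0,0,0],[0.1,0,0,0,0,0.121,0],[0.1,0,0,0,0,0.121,0],[0.1,0,0,0,0,0.12,0],[0.1,0,0,0,0,0.121,0],[0.1,0,0,0,0,0.121,0],[0.1,0,0,0,0,0.121,0],[0.1,0,0,0,0,0,0],[0.1,0,0,0,0,0,0]],
])

```text
time: 15.05
tool_pos: [506.4, -165.8, 262.0]
orientation: [[0.674, 0.0, -0.739], [0.739, -0.001, 0.674], [-0.001, -1.0, -0.001]]
force: [-3.6, -2.1, 6.5]
width: 12.6
```

```bash
python3 look.py; python3 -c "
from plan import *
move('fl',0.5)"
```

```text
15.05 [ 506.38317138 -165.81448085  262.04199745] [ 0.79  0.53 -0.67  1.94  0.44  0.82  0.71] 47.631488095768084 12.598430164739806
15 [[0.4,0,0,0,0,0,0],[0.4,0,0,0,0,0,0],[0.4,0,-0.025,0,0,-0,0],[0.4,0,-0.025,0,0,-0,0],[0.4,0.022,0,0.001,0,-0.097,0],[0.4,0.022,0,-0.002,0,-0.096,0],[0.4,0.022,0,-0.003,0,-0.097,0],[0.4,0.021,0,-0.006,0,-0.096,0],[0.4,0.021,0,-0.007,0,-0.097,0],[0.4,0.02,0,-0.01,0,-0.096,0],[0.4,0.019,0,-0.011,0,-0.097,0],[0.4,0.018,0,-0.013,0,-0.097,0],[0.4,0,0,0,0,0,0],[0.4,0,0,0,0,0,0],[0.4,0,0,0,0,0,0]] end [620.4 -30.7 312. ] 91.9
```

>>> play_rows([
  [[0.4,0,0,0,0,0,0],[0.4,0,0,0,0,0,0],[0.4,0,-0.025,0,0,0,0],[0.4,0,-0.025,0,0,0,0],[0.4,0.022,0,0.001,0,-0.097,0],[0.4,0.022,0,-0.002,0,-0.096,0],[0.4,0.022,0,-0.003,0,-0.097,0],[0.4,0.021,0,-0.006,0,-0.096,0],[0.4,0.021,0,-0.007,0,-0.097,0],[0.4,0.02,0,-0.01,0,-0.096,0],[0.4,0.019,0,-0.011,0,-0.097,0],[0.4,0.018,0,-0.013,0,-0.097,0],[0.4,0,0,0,0,0,0],[0.4,0,0,0,0,0,0],[0.4,0,0,0,0,0,0]],
])

```text
time: 16.55
tool_pos: [620.5, -31.6, 311.5]
orientation: [[-0.029, -0.0, -1.0], [1.0, -0.0, -0.029], [-0.0, -1.0, 0.0]]
force: [0.5, -0.6, -0.3]
width: 37.1
```

```bash
python3 look.py wrist; python3 -c "
from plan import *
grab('fl',0.5,45,6)"
```

```text
16.55 [620.52076514 -31.56867716 311.49301484] [ 0.6   0.66 -0.85  1.68  0.56  1.06  1.17] 91.6414724122898 37.14140493529284
wrist bar 3917 [500.3 -35.3] 14 83 47.4 ztop 91.2
wrist bar 4543 [ 506.  -164.4] 14 83 46.8 ztop 91.3
wrist bar 2488 [619.5 -30. ] 83 14 2.4 ztop 90.9
wrist bar 2559 [ 624.6 -158.7] 14 82 47.4 ztop 90.9
wrist base 25645 [ 563.2 -105.6] [201. 267.] 2.6 [ 458. -240.] [667.  32.]
wrist plate/32 22070 [563.  -77.7] [155. 223.] 3.1 [ 489. -191.] [644.  34.]
wrist strap 14877 [ 562.9 -102.9] [170. 173.] 2.4 [ 475. -191.] [650. -13.]
16 [[0.4,0,0.017,-0,0,-0.002,0],[0.4,0,0.016,-0,0,-0.001,0],[0.4,0.001,0.017,-0,0,-0.002,0],[0.1,0,0,0,0,0,0],[0.1,0,0,0,0,0,0],[0.1,0,0,0,0,0,0],[0.1,0,0,0,0,0,0],[0.1,0,0,0,0,0,0],[0.1,-0,-0,-0,0,0.13,0],[0.1,-0,-0,-0,0,0.129,0],[0.1,-0,-0,-0,0,0.13,0],[0.1,-0,-0,-0,0,0.129,0],[0.1,-0,-0,-0,0,0.13,0],[0.1,-0,-0,-0,0,0.129,0],[0.1,0,0,0,0,0,0],[0.1,0,0,0,0,0,0]] end [620.5 -30.6 261.6] 47.4
```

>>> play_rows([
  [[0.4,0,0.017,0,0,-0.003,0],[0.4,0,0.016,0,0,-0.003,0],[0.4,0.001,0.017,0,0,-0.003,0],[0.1,0,0,0,0,0,0],[0.1,0,0,0,0,0,0],[0.1,0,0,0,0,0,0],[0.1,0,0,0,0,0,0],[0.1,0,0,0,0,0,0],[0.1,0,0,0,0,0.13,0],[0.1,0,0,0,0,0.13,0],[0.1,0,0,0,0,0.13,0],[0.1,0,0,0,0,0.13,0],[0.1,0,0,0,0,0.13,0],[0.1,0,0,0,0,0.13,0],[0.1,0,0,0,0,0,0],[0.1,0,0,0,0,0,0]],
])

```text
time: 18.2
tool_pos: [620.7, -30.6, 262.1]
orientation: [[0.676, -0.0, -0.737], [0.737, -0.002, 0.676], [-0.001, -1.0, -0.001]]
force: [-3.2, -5.3, 6.1]
width: 12.7
```

```bash
python3 look.py; python3 -c "
from plan import *
move('nl',45,5)"
```

```text
18.2 [620.71316777 -30.57887647 262.13525853] [ 0.46  0.66 -0.64  1.71  0.48  0.93  0.46] 47.49231657628722 12.652492162367862
12 [[0.4,0,0,0,0,0,0],[0.4,0,0,0,0,0,0],[0.4,0,-0.025,0,0,-0,0],[0.4,0,-0.025,0,0,-0,0],[0.4,-0.017,0,0.017,0,0,0],[0.4,-0.017,0,0.017,0,0.001,0],[0.4,-0.017,0,0.017,0,-0,0],[0.4,-0.017,0,0.016,0,0,0],[0.4,-0.017,0,0.017,0,0.001,0],[0.4,0,0,0,0,0,0],[0.4,0,0,0,0,0,0],[0.4,0,0,0,0,0,0]] end [501.4 -36.4 312.1] 47.4
```

>>> play_rows([
  [[0.4,0,0,0,0,0,0],[0.4,0,0,0,0,0,0],[0.4,0,-0.025,0,0,0,0],[0.4,0,-0.025,0,0,0,0],[0.4,-0.017,0,0.017,0,0,0],[0.4,-0.017,0,0.017,0,0,0],[0.4,-0.017,0,0.017,0,0,0],[0.4,-0.017,0,0.016,0,0,0],[0.4,-0.017,0,0.017,0,0,0],[0.4,0,0,0,0,0,0],[0.4,0,0,0,0,0,0],[0.4,0,0,0,0,0,0]],
])

```text
time: 19.4
tool_pos: [502.1, -35.8, 311.8]
orientation: [[0.675, 0.001, -0.738], [0.738, 0.0, 0.675], [0.001, -1.0, -0.0]]
force: [0.2, -0.2, -0.1]
width: 37.9
```

```bash
python3 look.py side wrist; python3 -c "
from plan import *
grab('nl',45,94,6)"
```

```text
19.4 [502.10984418 -35.78037572 311.837785  ] [ 0.62  0.41 -0.74  1.98  0.35  0.88  0.53] 47.554632783098036 37.90577271252827
side bar 343 [621.7 -31.8] 16 83 45.6 ztop 90.2
side bar 337 [501.9 -36.5] 15 84 46.0 ztop 90.0
side bar 445 [ 626.8 -161.7] 15 83 46.2 ztop 90.1
side bar 419 [ 507.9 -166.2] 15 81 46.7 ztop 90.7
side base 3861 [ 565.7 -104.7] [200. 268.] 2.4 [ 461. -240.] [670.  30.]
side plate/32 2200 [565.2 -87.5] [166. 245.] 1.5 [ 481. -211.] [650.  35.]
side strap 2269 [ 566.2 -112.7] [169. 194.] 2.4 [ 478. -212.] [653. -14.]
wrist bar 2513 [500.1 -35.1] 14 83 47.0 ztop 91.4
wrist bar 44 [ 595.6 -131.7] 10 3 41.2 ztop 84.3
wrist base 13154 [562.  -71.5] [200. 208.] 2.5 [ 458. -180.] [665.  31.]
wrist plate/32 10092 [571.3 -76.1] [110. 235.] 16.0 [ 511. -188.] [648.  34.]
wrist strap 4277 [573.5 -77.2] [119. 205.] 38.2 [ 475. -188.] [641. -15.]
16 [[0.4,-0,0.017,0,0,0.001,0],[0.4,-0,0.016,0,0,0.001,0],[0.4,-0.001,0.017,0,0,0.001,0],[0.1,0,0,0,0,0,0],[0.1,0,0,0,0,0,0],[0.1,0,0,0,0,0,0],[0.1,0,0,0,0,0,0],[0.1,0,0,0,0,0,0],[0.1,0,-0,0,0,0.143,0],[0.1,0,-0,0,0,0.142,0],[0.1,0,-0,0,0,0.143,0],[0.1,0,-0,0,0,0.142,0],[0.1,0,-0,0,0,0.143,0],[0.1,0,-0,0,0,0.142,0],[0.1,0,0,0,0,0,0],[0.1,0,0,0,0,0,0]] end [501.3 -36.4 261.6] -1.6
```

First pass verified (all bars ≈45°). Second pass now.

>>> play_rows([
  [[0.4,0,0.017,0,0,0.001,0],[0.4,0,0.016,0,0,0.001,0],[0.4,-0.001,0.017,0,0,0.001,0],[0.1,0,0,0,0,0,0],[0.1,0,0,0,0,0,0],[0.1,0,0,0,0,0,0],[0.1,0,0,0,0,0,0],[0.1,0,0,0,0,0,0],[0.1,0,0,0,0,0.143,0],[0.1,0,0,0,0,0.143,0],[0.1,0,0,0,0,0.143,0],[0.1,0,0,0,0,0.143,0],[0.1,0,0,0,0,0.143,0],[0.1,0,0,0,0,0.14,0],[0.1,0,0,0,0,0,0],[0.1,0,0,0,0,0,0],[0.1,0,0,0,0,0,0]],
], force=45)

```text
time: 21.2
tool_pos: [500.0, -37.0, 262.2]
orientation: [[1.0, -0.002, 0.028], [-0.028, -0.002, 1.0], [-0.002, -1.0, -0.002]]
force: [-13.6, -4.6, 18.2]
width: 13.0
```

```bash
python3 look.py; python3 -c "
from plan import *
print(ctrl.observe()['ft_torque'])
move('fr',45,8)"
```

```text
21.2 [500.03951772 -37.00428424 262.21365209] [ 0.42  0.44 -0.49  2.02  0.3   0.75 -0.28] -1.5906901317329698 12.960813045083823
[-1.18093305  2.97072124  0.61536693]
15 [[0.4,0,0,0,0,0,0],[0.4,0,0,0,0,0,0],[0.4,0,-0.025,0,0,-0,0],[0.4,0,-0.025,0,0,-0,0],[0.4,0.016,0,-0.015,0,-0.107,0],[0.4,0.015,0,-0.017,0,-0.107,0],[0.4,0.012,0,-0.018,0,-0.107,0],[0.4,0.011,0,-0.019,0,-0.107,0],[0.4,0.008,0,-0.02,0,-0.106,0],[0.4,0.007,0,-0.021,0,-0.107,0],[0.4,0.004,0,-0.022,0,-0.107,0],[0.4,0.001,0,-0.022,0,-0.107,0],[0.4,0,0,0,0,0,0],[0.4,0,0,0,0,0,0],[0.4,0,0,0,0,0,0]] end [ 625.7 -160.5  312.2] 47.4
```

>>> play_rows([
  [[0.4,0,0,0,0,0,0],[0.4,0,0,0,0,0,0],[0.4,0,-0.025,0,0,0,0],[0.4,0,-0.025,0,0,0,0],[0.4,0.016,0,-0.015,0,-0.107,0],[0.4,0.015,0,-0.017,0,-0.107,0],[0.4,0.012,0,-0.018,0,-0.107,0],[0.4,0.011,0,-0.019,0,-0.107,0],[0.4,0.008,0,-0.02,0,-0.106,0],[0.4,0.007,0,-0.021,0,-0.107,0],[0.4,0.004,0,-0.022,0,-0.107,0],[0.4,0.001,0,-0.022,0,-0.107,0],[0.4,0,0,0,0,0,0],[0.4,0,0,0,0,0,0],[0.4,0,0,0,0,0,0]],
])

```text
time: 22.7
tool_pos: [626.1, -159.3, 311.7]
orientation: [[0.678, -0.0, -0.735], [0.735, 0.0, 0.678], [0.0, -1.0, 0.0]]
force: [-0.7, 0.5, -0.0]
width: 37.8
```

```bash
python3 look.py wrist side|grep -v str; python3 -c "
from plan import *
grab('fr',45,94,6)"
```

```text
22.7 [ 626.10581939 -159.31392316  311.68664639] [ 0.65  0.63 -0.63  1.62  0.42  1.03  0.71] 47.3447415748812 37.77516464195365
wrist bar 614 [505.6 -69.1] 21 10 51.1 ztop 91.2
wrist bar 3804 [619.9 -30.5] 15 83 47.6 ztop 91.8
wrist bar 3658 [ 506.  -164.8] 15 83 46.2 ztop 91.8
wrist bar 2472 [ 625.3 -159.8] 14 83 47.6 ztop 91.2
wrist base 22938 [ 563.5 -105.5] [201. 266.] 2.5 [ 462. -240.] [667.  31.]
wrist plate/32 22495 [570.2 -79.4] [136. 224.] 6.8 [ 498. -190.] [646.  34.]
side bar 236 [502.9 -37.7] 14 82 3.0 ztop 90.4
side bar 44 [643.9 -53.3] 7 17 4.6 ztop 90.0
side bar 450 [ 627.8 -161.7] 15 83 47.4 ztop 90.6
side bar 424 [ 507.7 -166.2] 15 83 46.3 ztop 90.0
side base 3654 [ 565.5 -103.8] [200. 268.] 2.4 [ 461. -240.] [670.  29.]
side plate/32 2221 [564.5 -87.7] [168. 243.] 2.4 [ 481. -211.] [652.  35.]
16 [[0.4,-0,0.017,-0,0,-0,0],[0.4,-0.001,0.016,-0,0,-0,0],[0.4,0,0.017,-0,0,-0,0],[0.1,0,0,0,0,0,0],[0.1,0,0,0,0,0,0],[0.1,0,0,0,0,0,0],[0.1,0,0,0,0,0,0],[0.1,0,0,0,0,0,0],[0.1,0,-0,-0,0,0.142,0],[0.1,0,-0,-0,0,0.143,0],[0.1,0,-0,-0,0,0.142,0],[0.1,0,-0,-0,0,0.143,0],[0.1,0,-0,-0,0,0.142,0],[0.1,0,-0,-0,0,0.143,0],[0.1,0,0,0,0,0,0],[0.1,0,0,0,0,0,0]] end [ 625.5 -160.1  261.9] -1.6
```

nl reads about 3° (fixture y axis ≈ 2.4°), i.e. at its stop.

>>> play_rows([
  [[0.4,0,0.017,0,0,0,0],[0.4,-0.001,0.016,0,0,0,0],[0.4,0,0.017,0,0,0,0],[0.1,0,0,0,0,0,0],[0.1,0,0,0,0,0,0],[0.1,0,0,0,0,0,0],[0.1,0,0,0,0,0,0],[0.1,0,0,0,0,0,0],[0.1,0,0,0,0,0.143,0],[0.1,0,0,0,0,0.143,0],[0.1,0,0,0,0,0.143,0],[0.1,0,0,0,0,0.143,0],[0.1,0,0,0,0,0.143,0],[0.1,0,0,0,0,0.143,0],[0.1,0,0,0,0,0,0],[0.1,0,0,0,0,0,0],[0.1,0,0,0,0,0,0]],
])

```text
time: 24.5
tool_pos: [625.3, -161.1, 262.1]
orientation: [[1.0, -0.001, 0.031], [-0.031, -0.001, 1.0], [-0.001, -1.0, -0.001]]
force: [-7.4, -1.6, 6.8]
width: 13.0
```

```bash
python3 look.py; python3 -c "
from plan import *
print(ctrl.observe()['ft_torque'])
move('nr',45,8)"
```

```text
24.5 [ 625.33153408 -161.09925086  262.11243531] [ 0.49  0.64 -0.41  1.65  0.31  0.91 -0.06] -1.7522527915428197 13.022074701322426
[-0.37389939  1.57766136  0.62561964]
15 [[0.4,0,0,0,0,0,0],[0.4,0,0,0,0,0,0],[0.4,0,-0.025,0,0,-0,0],[0.4,0,-0.025,0,0,-0,0],[0.4,-0.015,0,-0.001,0,-0.107,0],[0.4,-0.014,0,0.001,0,-0.107,0],[0.4,-0.015,0,0.002,0,-0.108,0],[0.4,-0.014,0,0.003,0,-0.107,0],[0.4,-0.014,0,0.006,0,-0.107,0],[0.4,-0.013,0,0.006,0,-0.107,0],[0.4,-0.013,0,0.008,0,-0.108,0],[0.4,-0.011,0,0.01,0,-0.107,0],[0.4,0,0,0,0,0,0],[0.4,0,0,0,0,0,0],[0.4,0,0,0,0,0,0]] end [ 507.3 -165.2  312.1] 47.4
```

>>> play_rows([
  [[0.4,0,0,0,0,0,0],[0.4,0,0,0,0,0,0],[0.4,0,-0.025,0,0,0,0],[0.4,0,-0.025,0,0,0,0],[0.4,-0.015,0,-0.001,0,-0.107,0],[0.4,-0.014,0,0.001,0,-0.107,0],[0.4,-0.015,0,0.002,0,-0.108,0],[0.4,-0.014,0,0.003,0,-0.107,0],[0.4,-0.014,0,0.006,0,-0.107,0],[0.4,-0.013,0,0.006,0,-0.107,0],[0.4,-0.013,0,0.008,0,-0.108,0],[0.4,-0.011,0,0.01,0,-0.107,0],[0.4,0,0,0,0,0,0],[0.4,0,0,0,0,0,0],[0.4,0,0,0,0,0,0]],
])

```text
time: 26.0
tool_pos: [508.4, -164.9, 311.8]
orientation: [[0.679, 0.001, -0.734], [0.734, 0.0, 0.679], [0.001, -1.0, -0.0]]
force: [-0.1, 0.7, -0.4]
width: 37.8
```

```bash
python3 look.py wrist side|grep -v str; python3 -c "
from plan import *
grab('nr',45,94,6)"
```

```text
26.0 [ 508.37567517 -164.86186602  311.80664057] [ 0.78  0.45 -0.65  1.91  0.34  0.9   0.79] 47.25335344920773 37.8155531651706
wrist bar 3612 [500.1 -35.6] 14 84 2.3 ztop 91.6
wrist bar 3400 [618.8 -31.3] 14 83 46.9 ztop 91.4
wrist bar 2473 [ 505.4 -164.5] 14 82 47.3 ztop 91.4
wrist base 21534 [ 563.7 -105.7] [201. 266.] 2.5 [ 458. -240.] [663.  31.]
wrist plate/32 19496 [546.8 -83.6] [138. 232.] 2.5 [ 475. -202.] [614.  34.]
side bar 343 [620.7 -31.9] 15 84 46.2 ztop 90.0
side bar 124 [504.8 -47.1] 9 63 1.0 ztop 89.3
side bar 331 [ 627.6 -161.3] 14 81 2.5 ztop 90.0
side bar 404 [ 507.3 -167.6] 14 82 49.4 ztop 89.9
side base 3788 [ 565.7 -104.6] [200. 268.] 2.4 [ 461. -240.] [670.  30.]
side plate/32 2133 [564.5 -87.5] [168. 245.] 2.3 [ 484. -211.] [652.  35.]
16 [[0.4,-0,0.017,0,0,-0,0],[0.4,-0.001,0.016,0,0,-0.001,0],[0.4,-0,0.017,0,0,-0,0],[0.1,0,0,0,0,0,0],[0.1,0,0,0,0,0,0],[0.1,0,0,0,0,0,0],[0.1,0,0,0,0,0,0],[0.1,0,0,0,0,0,0],[0.1,-0,-0,0,0,0.142,0],[0.1,-0,-0,0,0,0.143,0],[0.1,-0,-0,0,0,0.142,0],[0.1,-0,-0,0,0,0.143,0],[0.1,-0,-0,-0,0,0.142,0],[0.1,-0,-0,-0,0,0.143,0],[0.1,0,0,0,0,0,0],[0.1,0,0,0,0,0,0]] end [ 507.6 -165.5  261.6] -1.6
```

>>> play_rows([
  [[0.4,0,0.017,0,0,0,0],[0.4,-0.001,0.016,0,0,0,0],[0.4,0,0.017,0,0,0,0],[0.1,0,0,0,0,0,0],[0.1,0,0,0,0,0,0],[0.1,0,0,0,0,0,0],[0.1,0,0,0,0,0,0],[0.1,0,0,0,0,0,0],[0.1,0,0,0,0,0.143,0],[0.1,0,0,0,0,0.143,0],[0.1,0,0,0,0,0.143,0],[0.1,0,0,0,0,0.143,0],[0.1,0,0,0,0,0.143,0],[0.1,0,0,0,0,0.143,0],[0.1,0,0,0,0,0,0],[0.1,0,0,0,0,0,0],[0.1,0,0,0,0,0,0]],
])

```text
time: 27.8
tool_pos: [505.9, -166.8, 262.3]
orientation: [[0.999, -0.003, 0.032], [-0.032, -0.002, 0.999], [-0.003, -1.0, -0.002]]
force: [-14.6, -6.7, 14.6]
width: 12.8
```

```bash
python3 look.py; python3 -c "
from plan import *
print(ctrl.observe()['ft_torque'])
move('fl',45,8)"
```

```text
27.8 [ 505.87108187 -166.79283552  262.27156714] [ 0.59  0.47 -0.41  1.95  0.27  0.78 -0.  ] -1.8241224820456075 12.785949887923609
[-1.74017321  3.49583775  0.62169224]
15 [[0.4,0,0,0,0,0,0],[0.4,0,0,0,0,0,0],[0.4,0,-0.025,0,0,-0,0],[0.4,0,-0.025,0,0,-0,0],[0.4,0.014,0,0.017,0,-0.107,0],[0.4,0.015,0,0.016,0,-0.108,0],[0.4,0.018,0,0.014,0,-0.107,0],[0.4,0.018,0,0.012,0,-0.108,0],[0.4,0.02,0,0.011,0,-0.107,0],[0.4,0.021,0,0.007,0,-0.107,0],[0.4,0.022,0,0.006,0,-0.108,0],[0.4,0.022,0,0.003,0,-0.107,0],[0.4,0,0,0,0,0,0],[0.4,0,0,0,0,0,0],[0.4,0,0,0,0,0,0]] end [621.4 -31.  312.3] 47.4
```

>>> play_rows([
  [[0.4,0,0,0,0,0,0],[0.4,0,0,0,0,0,0],[0.4,0,-0.025,0,0,0,0],[0.4,0,-0.025,0,0,0,0],[0.4,0.014,0,0.017,0,-0.107,0],[0.4,0.015,0,0.016,0,-0.108,0],[0.4,0.018,0,0.014,0,-0.107,0],[0.4,0.018,0,0.012,0,-0.108,0],[0.4,0.02,0,0.011,0,-0.107,0],[0.4,0.021,0,0.007,0,-0.107,0],[0.4,0.022,0,0.006,0,-0.108,0],[0.4,0.022,0,0.003,0,-0.107,0],[0.4,0,0,0,0,0,0],[0.4,0,0,0,0,0,0],[0.4,0,0,0,0,0,0]],
])

```text
time: 29.3
tool_pos: [622.1, -30.4, 311.7]
orientation: [[0.678, -0.0, -0.735], [0.735, -0.0, 0.678], [-0.0, -1.0, -0.0]]
force: [-0.2, -0.6, 1.2]
width: 37.6
```

```bash
python3 look.py wrist|grep -v str; python3 -c "
from plan import *
grab('fl',45,94,6)"
```

```text
29.3 [622.11460061 -30.446824   311.72964334] [ 0.46  0.59 -0.63  1.68  0.4   1.    0.51] 47.3145772416508 37.62840035257429
wrist bar 3582 [500.7 -34.9] 14 83 2.4 ztop 91.0
wrist bar 2498 [619.4 -29.4] 14 82 46.7 ztop 91.0
wrist bar 2504 [ 506. -163.] 14 81 2.5 ztop 91.3
wrist base 17787 [ 563.6 -105.5] [200. 266.] 2.5 [ 458. -240.] [664.  31.]
wrist plate/32 19272 [558.1 -79.6] [233. 139.] 84.5 [ 482. -192.] [634.  34.]
16 [[0.4,-0,0.017,0,0,-0,0],[0.4,-0.001,0.016,0,0,-0.001,0],[0.4,-0,0.017,0.001,0,-0,0],[0.1,0,0,0,0,0,0],[0.1,0,0,0,0,0,0],[0.1,0,0,0,0,0,0],[0.1,0,0,0,0,0,0],[0.1,0,0,0,0,0,0],[0.1,-0,-0,-0,0,0.142,0],[0.1,-0,-0,-0,0,0.143,0],[0.1,-0,-0,-0,0,0.142,0],[0.1,-0,-0,-0,0,0.143,0],[0.1,-0,-0,-0,0,0.142,0],[0.1,0,-0,-0,0,0.143,0],[0.1,0,0,0,0,0,0],[0.1,0,0,0,0,0,0]] end [620.7 -30.6 261.8] -1.6
```

>>> play_rows([
  [[0.4,0,0.017,0,0,0,0],[0.4,-0.001,0.016,0,0,0,0],[0.4,0,0.017,0.001,0,0,0],[0.1,0,0,0,0,0,0],[0.1,0,0,0,0,0,0],[0.1,0,0,0,0,0,0],[0.1,0,0,0,0,0,0],[0.1,0,0,0,0,0,0],[0.1,0,0,0,0,0.143,0],[0.1,0,0,0,0,0.143,0],[0.1,0,0,0,0,0.143,0],[0.1,0,0,0,0,0.143,0],[0.1,0,0,0,0,0.143,0],[0.1,0,0,0,0,0.143,0],[0.1,0,0,0,0,0,0],[0.1,0,0,0,0,0,0],[0.1,0,0,0,0,0,0]],
])

```text
time: 31.05
tool_pos: [620.1, -30.8, 262.0]
orientation: [[1.0, -0.003, 0.03], [-0.03, -0.002, 1.0], [-0.003, -1.0, -0.002]]
force: [-13.3, -7.0, 8.7]
width: 13.1
```

>>> play_rows([
  [[0.4,0,0,0,0,0,0],[0.4,0,0,0,0,0,0],[0.4,0,-0.025,0,0,0,0],[0.4,0,-0.03,0,0,0,0],[0.4,0,-0.03,0,0,0,0],[0.4,0,-0.03,0,0,0,0],[0.4,0,0,0.04,0,0,0],[0.4,0,0,0.04,0,0,0],[0.4,0,0,0.04,0,0,0],[0.4,0,0,0.04,0,0,0],[0.4,0,0,0.04,0,0,0],[0.4,0,0,0.04,0,0,0],[0.4,0,0,0,0,0,0],[0.4,0,0,0,0,0,0]],
])

```text
time: 32.45
tool_pos: [628.0, 211.2, 376.8]
orientation: [[1.0, 0.0, 0.028], [-0.028, 0.001, 1.0], [0.0, -1.0, 0.001]]
force: [0.5, -0.1, 0.0]
width: 37.7
```

```bash
python3 look.py side scene; python3 - <<'E'
from plan import *
c=cam("scene");W=tf(world(*c)); a=c[0]["color"][170:390,110:470];save("f.png",cv2.resize(a,None,fx=2.2,fy=2.2))
m=(abs(W[...,2]-33)<4)&(abs(W[...,0])<38)&(W[...,1]>85)&(W[...,1]<260); print("left end",np.percentile(W[m][:,1],[97,99,100]))
for t in("strap","wrench","square"): print(t,np.round(spotter.boxes_of("scene",t)[0]["bbox"]))
b=cam("side")[0]["color"]; save("f2.png",cv2.resize(b[200:420,160:480],None,fx=2.4,fy=2.4))
E
```

```text
32.45 [628.03579074 211.21948318 376.83790124] [-0.04  0.55 -0.48  1.53  0.27  1.13 -0.6 ] -1.6100448682069954 37.672338662219545
side bar 243 [622.1 -33. ] 14 82 3.3 ztop 90.0
side bar 236 [502.8 -36.9] 14 81 3.1 ztop 89.6
side bar 330 [ 627.6 -162.5] 14 81 2.1 ztop 90.8
side bar 328 [ 508.5 -165.7] 13 83 1.4 ztop 90.2
side base 4025 [ 565.6 -105.3] [200. 267.] 2.3 [ 461. -240.] [670.  31.]
side plate/32 2319 [564.7 -88.3] [168. 244.] 2.3 [ 481. -212.] [652.  35.]
side strap 2296 [ 566.  -112.7] [169. 195.] 2.6 [ 478. -211.] [653. -13.]
scene bar 459 [ 507.2 -164. ] 14 82 0.8 ztop 92.4
scene bar 456 [500.4 -34.5] 16 82 3.9 ztop 91.8
scene bar 523 [ 626.3 -158.6] 83 15 89.2 ztop 92.1
scene bar 508 [621.  -28.9] 13 82 4.0 ztop 92.4
scene base 5542 [ 562.3 -103.8] [204. 270.] 2.4 [ 455. -240.] [667.  33.]
scene plate/32 2969 [579.5 -85.2] [134. 239.] 0.7 [ 511. -204.] [648.  34.]
scene strap 1699 [ 562.8 -110.5] [174. 190.] 2.4 [ 473. -203.] [652. -13.]
left end [130.48598488 131.23223904 131.91399581]
strap [261. 233.  79.  12.]
wrench [301. 343. 130.  24.]
square [181. 272.  62.  47.]
```

View pics/f.png

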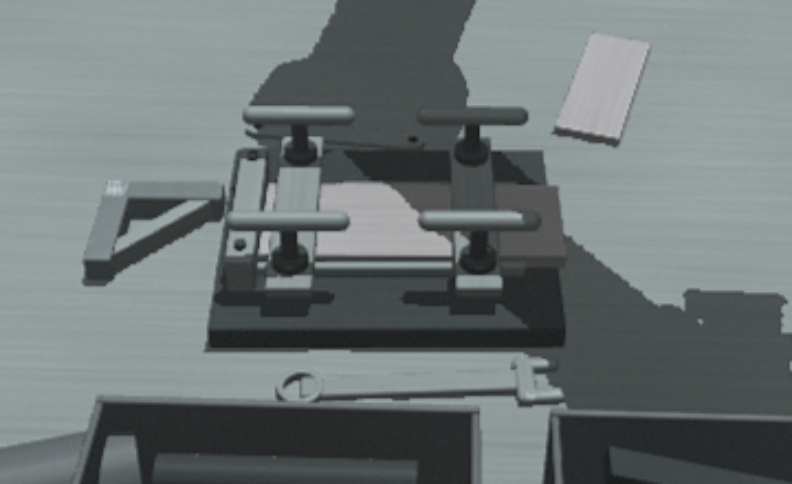

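```bash
python3 -c "
from bench import finish_job; print(finish_job())"
```

```text
the job is handed in; nothing more can be done
None
```

The job is done and handed in. The plate is home against the stop and all four screws are at their hard stops, at 32.5 s of arm time out of the 72 s allowed.

- **Plate:** I pushed it along the fixture with both fingers until it met the stop. The force rose to 26 N with almost no further travel, against under 8 N for sliding. At the end its left end measured about 131 mm in the fixture's frame, where 130 mm is home.
- **Screws:** I tightened in the order near left, far right, near right, far left in both passes. After the first pass all four bars measured about 43–45°. In the second pass I turned each about 4° past the stop angle with the grip slipping. For the first three screws the wrist then held about 0.6 N m, against 0.12 N m for free turning. I did not read the torque for far left.
- **Final bar angles:** They read about 1–4° in world axes, against 2.4° for the fixture's y axis. The one reading outside that was the scene camera on far right, at about -1°. The side camera read 2.1° for the same bar, so I took the difference as depth noise.
- **Bystanders:** The strap, wrench and square were found within about 3 pixels of where they started. The arm finished clear of the fixture.

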